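Set the flag sign on its post and hold the spring clip open round its edge

ROBOT

A 6-joint arm with a two-finger parallel gripper is mounted at the origin on the work surface; the furniture and walls round the work are solid. World frame = base frame: x ahead of the robot, y to its left, z up, the work surface at z = 0. Lengths are in m, angles in rad, forces in N, time in s.
With the tool pointing down it reaches from about 0.325 to 0.75 m from the base axis. Payload 7.6 kg.
Tool frame: the origin (TCP) lies midway between the tips of the shut fingers; the grasp point (between the pads) lies 19 mm behind it (r.tcp_to_grasp is the distance from the TCP to the grasp point, in m); z points along the fingers, y is the line along which they close (so a half turn about z gives the same grasp; the last joint's range is limited). The gripper opens to 85 mm and grips with 20 to 120 N. Pads are 22 mm wide; open, the fingers measure 114 mm over their backs; the gripper's body (76 mm by 85 mm) begins 54 mm behind the grasp point. The pads swing forward as they close: fully open they stand 13 mm farther back than shut.
Start: joints at [-1.243, 0.052, 1.401, -0, 1.689, -0.07], TCP at [0.203, -0.484, 0.194] pointing down, gripper open.
Joint ranges: [-2.9, 2.9], [-0.91, 2.17], [0.12, 2.37], [-1.06, 4.2], [0.26, 2.73], [-2.93, 2.93]. Speed limits (rad/s): [2.57, 2.57, 3.01, 3.14, 3.14, 3.14].

INTERFACE

Orientations are given as a 3x3 rotation matrix whose columns are the frame's x, y, z axes.
In Python, from plant import r gives the robot as it stands.
- The arm moves only by the tool apply_moves, never from a script. Its argument "series" is a list of rows, each a list of 7 numbers: the turn, a rotation vector about the tool's x, y, z in rad, then the shift along the tool's x, y, z in mm, then the opening, from 0 (shut) to 1 (fully open). In form: [[wx, wy, wz, tx, ty, tz, grip], ...]. A call has 1 to 12 rows; each row is the pose to reach, as a shift and turn from the pose commanded when the call began, along the tool's axes at that moment; what a row does not reach only later rows make up. A row lasts 1/12 s, in which the tool goes at most 41.7 mm and 7.16 degrees, less where a joint would pass 70% of its speed; a pose out of reach is approached as far as the arm can. A call with a gripper value outside its range is refused whole. The fingers move at their own pace and stop on an object; "newtons" is the grip in N (left out, the last holds). Time passes only in rows, so rows that repeat a pose let the fingers close. It gives the time, the measured TCP pose, the force, the opening and the grip force at its end, in the units of the state.
- r.observe(): the state, without advancing time (a new reading comes with each control period).
- r.capture(name): name is "scene" or "top" or "wrist"; returns the picture (384x512x3 uint8, red, green, blue); there is no depth.
- r.calibration(name): a dict with "fx", "fy", "cx", "cy" (pixels), "k1" (the pictures are not rectified: a ray, as slopes to the right and down, at radius r is drawn at 1 + k1 r^2 times it, then the intrinsics apply), "xyz" and "attitude" of the camera in the world; the wrist camera has in their place "mount" (4x4, takes a point from camera to tool coordinates, whose origin is the TCP and whose axes are the flange's). Camera axes: x right, y up, looking along -z (the intrinsics and any distortion apply to the point x, -y, -z); pixel columns grow to the right and rows downward; lengths in m; the calibration is good to about 2 mm. A picture is of the moment at which its call begins: read the wrist's pose just before it. calibration takes no time and is no camera call.
- r.sign_off(): hands the job in; it is judged then, once.
The state is a dict: "t": time; "joints": joint angles; "joint_vel": joint speeds; "effort": joint torques, N m; "position": TCP position; "eef_rot": TCP orientation; "wrist_force": force on the tool from outside, world axes, zero at the start; "ft_torque": the same for the moment, N m; "gripper_width": finger opening in m; "finger_force": force on a finger pad.
Only numpy, scipy, OpenCV 4.12 (cv2) and the standard library are available. Lean on these libraries where they do the work, as an engineer would, in place of code of your own. Each camera call takes 0.05 s, during which the arm holds its last target. There are 200 camera calls.

TASK

Slip the little wooden flag sign down over the pin of the dark post stand until its foot sits flat on the stand, and let it go. Then pick up the spring clip, squeeze it wide open, and bring its open jaws round the free upright edge of the card (the one away from the sleeve), the card well inside with one jaw on each side and neither touching it, so that I can slide a price slip in. Finish holding the clip squeezed open there, not let go, and leave everything else on the table where it stands.

Things in the scene. Friction and masses are not known exactly. Their poses are not given: they have to be found in the camera images.
- stand: Post stand, fixed: dark wooden round base 90 mm across, 12 mm high, then a round collar 36 mm across up to 50 mm above the table, then on its axis an upright steel pin 12 mm across up to 100 mm (tip bevelled over the last 4 mm). Origin: on the axis, on the table; z up.
- stand_collar (a point): Point on the stand's axis at the top of its collar, at the foot of the pin, 50 mm above the table: the flag's origin comes here.
- flag: Wooden flag sign, about 0.11 kg, standing on its foot, card upright. Origin: centre of the foot's underside, on the sleeve's axis; z up, x from the sleeve along the card, y square to the card. Foot 44 mm across, 6 mm high; sleeve 26 mm across, its round bore 17 mm wide, open below, 64 mm deep. Card 4 mm thick, from the sleeve to x = 84 mm, z = 20 to 90 mm. Only friction keeps it from turning on the pin.
- clip: Black spring clip like a large clothes peg, lying on its side, 40 mm high, about 0.07 kg. Origin: hinge pin axis, at the underside; z up along the pin. Jaws reach 50 mm to +x, two handles 48 mm to -x. The body is the +y half. At rest the jaw tips touch, x is the clip's middle line and the handles' outer faces slant apart to 47 mm at their ends. Squeeze the handles along y at about x = -33 mm.
- clip_jaw (a joint): Opening of the clip: 0 = jaws shut (rest), 0.6 rad = fully open (stop), each half then turned 0.3 rad about the pin; there the handles' outer faces are parallel, 20 mm apart, and the jaw tips 28 mm apart inside. The spring takes about 4 N at first and 11 N at full opening on the handles at x = -33 mm, and shuts the jaws when let go.
- clip_tip_left (a point): Middle of the rounded end (6 mm thick, 40 mm high) of the jaw on the clip's +y side; 47 mm from the hinge pin along the clip.
- clip_tip_right (a point): Same on the other jaw, -y side.
- cookie_a: Bystander: round cookie, 85 mm across, 20 mm high, on the table before the stand.
- cookie_b: Bystander: round cookie, 87 mm across, 18 mm high, right of the stand.
- stamp: Bystander: date stamp standing on its dark foot, 24 x 42 mm, 64 mm high.
- jar: Bystander: spice jar with cap, 45 mm across, 106 mm high, left of the stand.
- flag_edge (a point): Middle of the card's free upright edge: 84 mm from the sleeve's axis along the flag's x, 55 mm above the foot's underside; the card reaches 35 mm above and below it. Axes as the flag's.
- flag_knob (a point): Middle of the flag's square knob, to lift it by: 24 x 24 mm, 34 mm high, sides along the flag's x and y, on the sleeve's axis, 118 mm above the foot's underside; below it an 18 mm neck.
Things that resemble listed ones, but are neither listed nor needed, are in the scene too. Of the things shaped like the flag, the wooden one is meant.

How it is judged:
By the outcome, as a careful person would: the job done as asked, in the order asked, and still so for the second after the job is handed in, while the arm keeps its last pose, push and grip.
It also fails if it takes over 61 s, if anything falls off the work surface, if the arm or the gripper's body presses on something with over 40 N, if the wrist force passes 120 N, or if a joint passes its speed limit or range.

## Working session

There is one attempt and no reset: what is moved stays moved. The work goes in short steps, Python scripts to look and compute and a tool call to move; the robot and the scene stay as the last step left them, time stands still between calls to the robot, and variables do not carry over. Pictures are saved under pics/ and viewed, at most 10 in all, crops included, and the job is handed in when it is done.

Besides the shell and the picture viewer there is one more tool, called after "Request:" in YAML: its name, and indented under it one key for each argument. apply_moves: Moves the arm, as the interface text tells. Its arguments: {"type":"object","properties":{"series":{"type":"array"},"newtons":{"type":"number"}},"required":["series"]}

```bash
mkdir -p pics; ls; cat > h.py <<'E'
import numpy as np, cv2
from plant import r
def ray(name,u,v,st=None):
    c=r.calibration(name)
    p=cv2.undistortPoints(np.array([[[u,v]]],float),np.array([[c['fx'],0,c['cx']],[0,c['fy'],c['cy']],[0,0,1.]]),None) if 0 else None
    x=(u-c['cx'])/c['fx'];y=(v-c['cy'])/c['fy']
    rd=np.hypot(x,y);ru=rd
    for _ in range(30): ru=rd/(1+c['k1']*ru*ru)
    s=ru/rd if rd>0 else 1
    d=np.array([x*s,-y*s,-1.])
    if name=='wrist':
        M=np.array(c['mount']);R=np.array(st['eef_rot']);o=R@M[:3,3]+np.array(st['position']);d=R@M[:3,:3]@d
    else:
        o=np.array(c['xyz']);d=np.array(c['attitude'])@d
    return o,d/np.linalg.norm(d)
def onz(name,u,v,z,st=None):
    o,d=ray(name,u,v,st);return o+d*(z-o[2])/d[2]
def two(a,b):
    (o1,d1),(o2,d2)=a,b
    t=np.linalg.lstsq(np.c_[d1,-d2],o2-o1,rcond=None)[0]
    p,q=o1+t[0]*d1,o2+t[1]*d2
    return (p+q)/2,np.linalg.norm(p-q)
def cap(name,fn):
    st=r.observe();im=r.capture(name);cv2.imwrite(fn,cv2.cvtColor(im,cv2.COLOR_RGB2BGR));return st,im
E
python3 - <<'E'
from h import *
a=cap('scene','pics/s0.png')[1];b=cap('top','pics/t0.png')[1];
for n in ('scene','top','wrist'): print(r.calibration(n))
for n in 'st':
    im=cv2.imread(f'pics/{n}0.png');cv2.imwrite(f'pics/{n}0b.png',cv2.resize(im,(800,600),interpolation=cv2.INTER_CUBIC))
E
```

```text
pics
{'fx': 478.42033855511335, 'fy': 478.42033855511335, 'cx': 252.3512423872347, 'cy': 187.77666637700744, 'k1': 0.023452221299391205, 'xyz': array([0.10997877, 0.74676855, 0.99130234]), 'attitude': array([[-0.88772097,  0.32951398, -0.32151518],
       [-0.46035825, -0.6424203 ,  0.61267156],
       [-0.00466403,  0.69189355,  0.72198446]])}
{'fx': 487.423287901462, 'fy': 487.423287901462, 'cx': 253.5323548480349, 'cy': 189.10043344642986, 'k1': -0.08182107210439307, 'xyz': array([0.38427459, 0.01612129, 1.11725122]), 'attitude': array([[-0.00641753,  0.99314833, -0.11668426],
       [-0.99967923, -0.00351289,  0.0250818 ],
       [ 0.02450005,  0.11680779,  0.9928523 ]])}
{'fx': 295.72578697159304, 'fy': 295.72578697159304, 'cx': 251.58976568383284, 'cy': 193.5456365339774, 'k1': 0.024059351443162152, 'mount': array([[ 4.98906711e-04,  9.54245966e-01,  2.99022385e-01,
         7.62136089e-02],
       [ 9.99999702e-01, -6.52037792e-04,  4.12336592e-04,
        -9.56276990e-04],
       [ 5.88444425e-04,  2.99022090e-01, -9.54246008e-01,
        -1.80578800e-01],
       [ 0.00000000e+00,  0.00000000e+00,  0.00000000e+00,
         1.00000000e+00]])}
```

View pics/s0b.png

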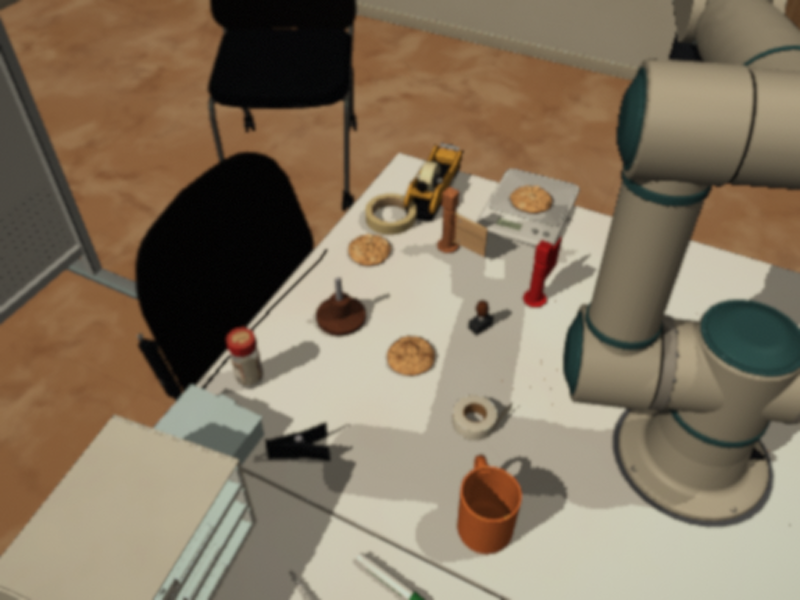

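View pics/t0b.png

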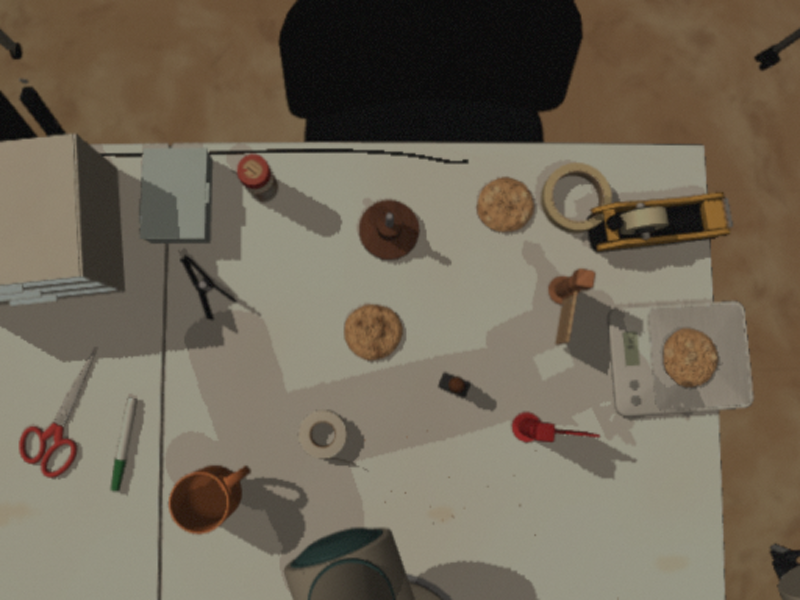

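The scene view shows the wooden flag at (450,220), the stand at (340,310) and the clip at (300,443). The top view shows the flag knob at (585,278), its card running down to about (565,340), the pin tip at (389,217) and the clip V at (205,285), all in 800x600 px.

```bash
python3 - <<'E'
from h import *
k=512/800
def T(s,t): 
    p,e=two(ray('scene',s[0]*k,s[1]*k),ray('top',t[0]*k,t[1]*k));print(np.round(p,4),round(e,4))
T((338,281),(389,217)) # pin tip
T((451,191),(585,278)) # knob top
for n,uv,z in [('top',(585,278),.135),('scene',(451,191),.135),('top',(561,291),.006),('top',(389,230),.012),('top',(372,332),.02),('top',(205,285),.04),('top',(185,258),.04),('top',(210,315),.04),('scene',(325,428),.04),('scene',(328,452),.04),('scene',(268,443),.04),('top',(232,297),.04),('top',(254,170),.106),('top',(455,384),.05),('top',(574,293),.09),('top',(562,338),.09),('top',(545,427),.1)]:
    print(n,uv,np.round(onz(n,uv[0]*k,uv[1]*k,z),4))
st=r.observe();print(st)
im=cv2.imread('pics/t0.png')[150:220,100:180];im2=cv2.imread('pics/s0.png')[260:310,150:240]
im3=cv2.imread('pics/t0.png')[155:255,335:435]
a=[cv2.resize(i,(390,300),interpolation=cv2.INTER_CUBIC) for i in (im,im2,im3)]
st,w=cap('wrist','pics/w0.png');a.append(cv2.resize(cv2.imread('pics/w0.png'),(390,300)))
cv2.imwrite('pics/c1.png',np.vstack([np.hstack(a[:2]),np.hstack(a[2:])]))
E
```

```text
[ 0.6125 -0.0014  0.0883] 0.0035
[ 0.5209 -0.2588  0.1328] 0.0031
top (585, 278) [ 0.522  -0.2577  0.135 ]
scene (451, 191) [ 0.5184 -0.2568  0.135 ]
top (561, 291) [ 0.5207 -0.2568  0.006 ]
top (389, 230) [ 0.6116 -0.0019  0.012 ]
top (372, 332) [0.4603 0.0236 0.02  ]
top (205, 285) [0.5269 0.2614 0.04  ]
top (185, 258) [0.566  0.2911 0.04  ]
top (210, 315) [0.4839 0.2533 0.04  ]
scene (325, 428) [0.4973 0.2357 0.04  ]
scene (328, 452) [0.4719 0.2693 0.04  ]
scene (268, 443) [0.5587 0.2966 0.04  ]
top (232, 297) [0.5095 0.2224 0.04  ]
top (254, 170) [0.6762 0.1835 0.106 ]
top (455, 384) [ 0.3849 -0.0923  0.05  ]
top (574, 293) [ 0.5076 -0.2541  0.09  ]
top (562, 338) [ 0.4459 -0.2355  0.09  ]
top (545, 427) [ 0.3267 -0.2068  0.1   ]
{'t': 0.1, 'joints': array([-1.24333964e+00,  5.28088419e-02,  1.40161346e+00, -1.42502862e-05,
        1.68863632e+00, -7.03001688e-02]), 'joint_vel': array([ 0.00283496, -0.00143507, -0.00103143,  0.00030219,  0.00156902,
        0.00018111]), 'effort': array([ 9.70450528e-04, -3.82581174e+01, -3.60985422e+01, -1.18461830e-04,
        4.75230423e-03,  2.15642309e-06]), 'position': array([ 0.20326987, -0.48369387,  0.19274326]), 'eef_rot': array([[ 9.21932866e-01,  3.87349398e-01, -4.84909201e-04],
       [ 3.87349691e-01, -9.21931832e-01,  1.38352508e-03],
       [ 8.88543772e-05, -1.46334667e-03, -9.99998925e-01]]), 'wrist_force': array([0.48336889, 0.00866998, 0.45191938]), 'ft_torque': array([0.04242443, 0.0098901 , 0.00215217]), 'finger_force': 0.0, 'gripper_width': 0.08544181521387666}
```

View pics/c1.png

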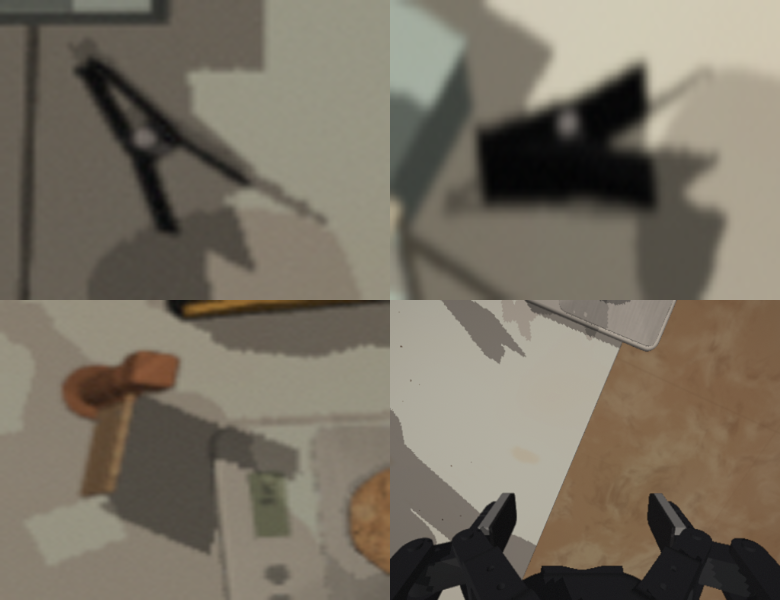

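The crop shows the clip hinge at top-image pixel (130,182), the jaw tips at (117,164) and the handle ends at (134,203) and (151,193). So the jaws point away from the robot. The flag's card runs from its sleeve toward the robot. I'll move above the flag for a closer look.

Request:
apply_moves:
  series:
    - [0,0,0.06,30,-8,-20,1]
    - [0,0,0.12,60,-16,-40,1]
    - [0,0,0.2,95,-25,-60,1]
    - [0,0,0.28,130,-35,-80,1]
    - [0,0,0.36,165,-44,-100,1]
    - [0,0,0.44,200,-54,-107,1]
    - [0,0,0.52,240,-64,-107,1]
    - [0,0,0.6,280,-75,-107,1]
    - [0,0,0.68,315,-84,-107,1]
    - [0,0,0.68,345,-92,-107,1]
    - [0,0,0.68,362,-96,-107,1]
    - [0,0,0.68,362,-96,-107,1]

```text
t: 1.15
position: [0.502, -0.2527, 0.2993]
eef_rot: [[0.962, -0.274, -0.001], [-0.274, -0.962, 0.001], [-0.001, -0.001, -1.0]]
wrist_force: [-0.1, 0.2, -1.1]
gripper_width: 0.0853
finger_force: 0.0
```

```bash
python3 - <<'E'
from h import *
st,w=cap('wrist','pics/w1.png');st=r.observe();print(st['position'],st['eef_rot'],st['joints'])
cv2.imwrite('pics/w1b.png',cv2.resize(cv2.imread('pics/w1.png'),(800,600),interpolation=cv2.INTER_CUBIC))
E
```

```text
[ 0.50078246 -0.25408183  0.29960195] [[ 9.61233204e-01 -2.75733236e-01 -1.38219404e-03]
 [-2.75732517e-01 -9.61234156e-01  6.89929577e-04]
 [-1.51884864e-03 -2.82067376e-04 -9.99998807e-01]] [-5.35220764e-01  1.62919271e-01  1.07224340e+00 -1.18168310e-04
  1.90797077e+00  1.31488878e+00]
```

View pics/w1b.png

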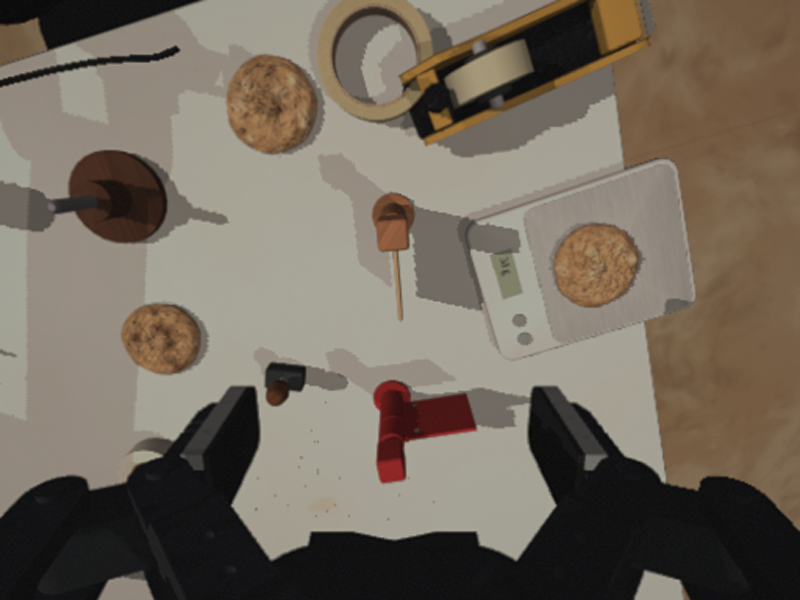

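The wrist view shows the wooden knob's top face at about (393,235), the card's top edge from (397,252) to (401,318), the red decoy flag at (395,430), and the stand at (117,197) with its pin tip at (55,207).

```bash
python3 - <<'E'
from h import *
st=r.observe();k=512/800
im=cv2.imread('pics/w1.png')
hsv=cv2.cvtColor(im,cv2.COLOR_BGR2HSV)
c=hsv[115:215,225:280].astype(int)
# knob rows profile down col
for y in range(128,166,2): print(y,[ (int(hsv[y,x,1]),int(hsv[y,x,2])) for x in range(240,266,3)])
P=lambda u,v,z:onz('wrist',u*k,v*k,z,st)
a=P(397.5,255,.09);b=P(401,319,.09);kn=P(393.5,234,.135)
print(a,b,kn,np.linalg.norm(b[:2]-kn[:2]),np.arctan2(*(a-b)[1::-1]),np.arctan2(*(kn-b)[1::-1]))
print('pin tip',P(52,207,.1),'base',P(117,196,.012))
E
```

```text
128 [(46, 143), (143, 112), (142, 111), (141, 110), (143, 116), (145, 132), (143, 134), (126, 105), (32, 121)]
130 [(98, 127), (143, 116), (141, 114), (136, 77), (138, 59), (142, 111), (144, 131), (145, 130), (36, 113)]
132 [(144, 113), (141, 110), (141, 83), (133, 67), (123, 54), (122, 48), (134, 80), (139, 86), (75, 98)]
134 [(141, 110), (142, 108), (136, 77), (135, 72), (137, 56), (135, 53), (137, 54), (138, 87), (104, 86)]
136 [(142, 111), (140, 100), (138, 85), (141, 92), (143, 96), (135, 49), (130, 51), (138, 87), (133, 88)]
138 [(141, 112), (140, 80), (137, 67), (139, 68), (141, 67), (137, 67), (134, 63), (139, 90), (130, 90)]
140 [(144, 117), (137, 69), (138, 70), (138, 70), (139, 86), (142, 97), (143, 98), (140, 84), (109, 89)]
142 [(143, 118), (143, 127), (142, 129), (145, 127), (144, 142), (143, 143), (144, 135), (141, 87), (68, 97)]
144 [(114, 119), (145, 137), (142, 131), (146, 145), (143, 146), (144, 142), (143, 141), (142, 88), (36, 112)]
146 [(44, 138), (142, 138), (144, 129), (144, 149), (145, 148), (142, 138), (144, 140), (111, 83), (32, 113)]
148 [(37, 145), (145, 
[... 514 characters left out ...]
28, 128)]
158 [(34, 151), (145, 144), (145, 146), (146, 140), (144, 138), (145, 135), (146, 129), (61, 109), (24, 146)]
160 [(34, 151), (97, 134), (129, 121), (97, 116), (122, 113), (39, 123), (25, 150), (24, 167), (25, 166)]
162 [(34, 151), (34, 152), (34, 151), (23, 167), (105, 162), (21, 156), (24, 168), (23, 168), (25, 166)]
164 [(34, 151), (34, 151), (34, 151), (31, 157), (101, 161), (23, 147), (24, 168), (24, 168), (26, 146)]
[ 0.49565312 -0.25563327  0.09      ] [ 0.43880209 -0.24278937  0.09      ] [ 0.52084388 -0.25928834  0.135     ] 0.08368435893686704 -0.22219196257661747 -0.19845741137019213
pin tip [ 0.61072877 -0.00079702  0.1       ] base [ 0.61196606 -0.00287965  0.012     ]
```

Request:
apply_moves:
  series:
    - [0,0,-0.035,10,-1,0,1]
    - [0,0,-0.07,20,-1,20,1]
    - [0,0,-0.07,20,-1,60,1]
    - [0,0,-0.07,20,-1,100,1]
    - [0,0,-0.07,20,-1,135,1]
    - [0,0,-0.07,20,-1,165,1]
    - [0,0,-0.07,20,-1,185,1]
    - [0,0,-0.07,20,-1,195,1]
    - [0,0,-0.07,20,-1,200,1]
    - [0,0,-0.07,20,-1,200,1]
    - [0,0,-0.07,20,-1,200,0.6]
    - [0,0,-0.07,20,-1,200,0.4]
  newtons: 40

```text
t: 2.2
position: [0.5202, -0.2606, 0.1026]
eef_rot: [[0.978, -0.211, 0.003], [-0.211, -0.978, -0.002], [0.003, 0.001, -1.0]]
wrist_force: [-0.0, 0.2, 0.1]
gripper_width: 0.0641
finger_force: 0.0
```

Request:
apply_moves:
  series:
    - [0,0,0,0,0,0,0.2]
    - [0,0,0,0,0,0,0.1]
    - [0,0,0,0,0,0,0]
    - [0,0,0,0,0,0,0]
    - [0,0,0,0,0,0,0]
    - [0,0,0,0,0,0,0]
    - [0,0,0,0,0,0,0]

```text
t: 2.78
position: [0.5194, -0.2599, 0.1005]
eef_rot: [[0.978, -0.211, -0.0], [-0.211, -0.978, -0.0], [0.0, 0.0, -1.0]]
wrist_force: [-0.0, -0.8, -0.0]
gripper_width: 0.0
finger_force: 0.0
```

```bash
python3 - <<'E'
from h import *
st,w=cap('wrist','pics/w2.png');print(st['position'],st['gripper_width'])
a=[cv2.imread('pics/w2.png')];cap('scene','pics/s2.png');a.append(cv2.imread('pics/s2.png')[80:220,240:427])
cv2.imwrite('pics/c2.png',np.hstack([cv2.resize(i,(400,300),interpolation=cv2.INTER_CUBIC) for i in a]))
E
```

```text
[ 0.51944995 -0.25989787  0.10050769] 7.810372485828497e-06
```

View pics/c2.png

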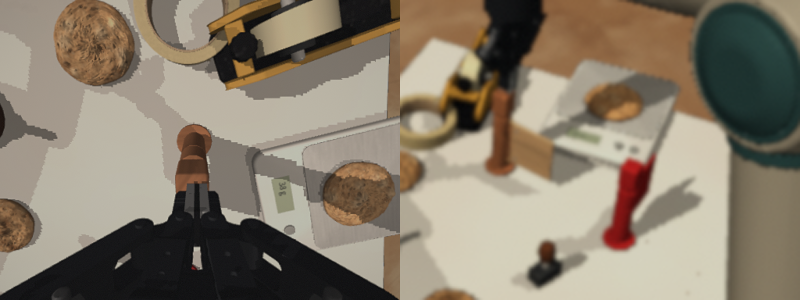

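The wrist half shows the closed fingertips at about (196,192), just in front of and above the knob at (192,183), so they closed over the knob and didn't grip it. The scene half shows the flag still standing. I need to know where the fingertips really are.

```bash
python3 - <<'E'
from h import *
cap('top','pics/t2.png')
a=cv2.imread('pics/w2.png')[170:320,150:350];b=cv2.imread('pics/s2.png')[75:195,240:400];
cv2.imwrite('pics/c3.png',np.hstack([cv2.resize(a,(400,300),interpolation=cv2.INTER_CUBIC),cv2.resize(b,(400,300),interpolation=cv2.INTER_CUBIC)]))
E
```

```text
(no output)
```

View pics/c3.png

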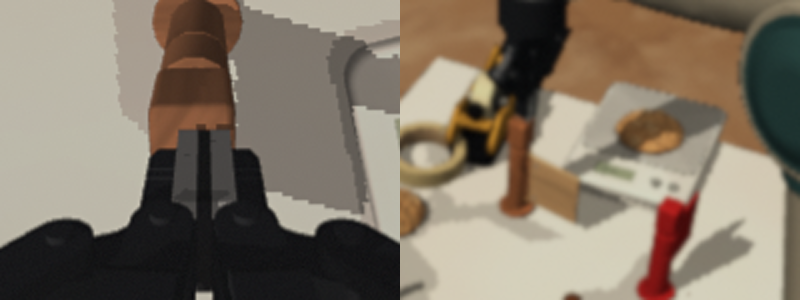

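The fingertip edge sits at full pixel (252,234). That puts the real tips about 40 mm short of the reported TCP, which agrees with them closing above the knob. I'll open, go about 40 mm lower and grip again, watching the forces.

Request:
apply_moves:
  series:
    - [0,0,0,0,0,0,1]
    - [0,0,0,0,0,0,1]
    - [0,0,0,0,0,0,1]
    - [0,0,0,0,0,0,1]
    - [0,0,0,0,0,0,1]
    - [0,0,0,0,0,0,1]
    - [0,0,0,0,0,0,1]
    - [0,0,0,0,0,10,1]
    - [0,0,0,0,0,20,1]
    - [0,0,0,0,0,30,1]
    - [0,0,0,0,0,38,1]
    - [0,0,0,0,0,38,1]

```text
t: 3.93
position: [0.518, -0.2591, 0.0593]
eef_rot: [[0.978, -0.211, -0.004], [-0.211, -0.978, 0.002], [-0.005, -0.001, -1.0]]
wrist_force: [-0.1, 0.2, -0.4]
gripper_width: 0.0854
finger_force: 0.0
```

Request:
apply_moves:
  series:
    - [0,0,0,0,0,0,0.5]
    - [0,0,0,0,0,0,0.3]
    - [0,0,0,0,0,0,0.2]
    - [0,0,0,0,0,0,0]
    - [0,0,0,0,0,0,0]
    - [0,0,0,0,0,0,0]
    - [0,0,0,0,0,0,0]
    - [0,0,0,0,0,0,0]
    - [0,0,0,0,0,0,0]
    - [0,0,0,0,0,0,0]

```text
t: 4.77
position: [0.5197, -0.26, 0.0629]
eef_rot: [[0.978, -0.211, 0.001], [-0.211, -0.978, -0.0], [0.001, 0.0, -1.0]]
wrist_force: [0.1, 0.8, 2.2]
gripper_width: 0.0235
finger_force: 45.9
```

```bash
python3 - <<'E'
from h import *
st,w=cap('wrist','pics/w3.png');print(st['position'],st['gripper_width'],st['finger_force'],st['wrist_force'],st['eef_rot'])
E
```

```text
[ 0.5196909  -0.25998685  0.06293219] 0.023535851663263278 45.91053664684296 [0.0910206  0.8066764  2.15498937] [[ 9.77574708e-01 -2.10587635e-01  7.33518326e-04]
 [-2.10587371e-01 -9.77574949e-01 -4.21460561e-04]
 [ 8.05823523e-04  2.57539489e-04 -9.99999642e-01]]
```

Gripped at 23.5 mm, so it is the knob. I'll lift and carry it over the pin.

Request:
apply_moves:
  series:
    - [0,0,0,0,0,-8,0]
    - [0,0,0,0,0,-25,0]
    - [0,0,0,0,0,-50,0]
    - [0,0,0,0,0,-80,0]
    - [0,0,0,0,0,-105,0]
    - [0,0,0,0,0,-120,0]
    - [0,0,0,0,0,-128,0]
    - [0,0,0,0,0,-130,0]
    - [0,0,0,0,0,-130,0]

```text
t: 5.57
position: [0.5192, -0.2598, 0.192]
eef_rot: [[0.978, -0.211, -0.001], [-0.211, -0.978, 0.0], [-0.001, -0.0, -1.0]]
wrist_force: [-0.2, -0.6, -1.4]
gripper_width: 0.0233
finger_force: 45.5
```

Request:
apply_moves:
  series:
    - [0,0,0,2,-10,0,0]
    - [0,0,0,4,-30,0,0]
    - [0,0,0,8,-60,0,0]
    - [0,0,0,12,-95,0,0]
    - [0,0,0,16,-130,0,0]
    - [0,0,0,21,-165,0,0]
    - [0,0,0,25,-200,0,0]
    - [0,0,0,30,-230,0,0]
    - [0,0,0,33,-253,0,0]
    - [0,0,0,35,-267,0,0]
    - [0,0,0,35,-272,0,0]
    - [0,0,0,35,-272,0,0]

```text
t: 6.57
position: [0.6106, -0.0005, 0.1914]
eef_rot: [[0.978, -0.209, -0.002], [-0.209, -0.978, -0.0], [-0.002, 0.0, -1.0]]
wrist_force: [-0.4, -0.9, -1.2]
gripper_width: 0.0232
finger_force: 45.5
```

```bash
python3 - <<'E'
from h import *
st,w=cap('wrist','pics/w4.png');cap('scene','pics/s4.png');st=r.observe();print(st['position'],st['gripper_width'],st['finger_force'],st['wrist_force'])
a=cv2.imread('pics/w4.png');b=cv2.imread('pics/s4.png')[110:230,140:300]
cv2.imwrite('pics/c4.png',np.hstack([cv2.resize(a,(400,300),interpolation=cv2.INTER_CUBIC),cv2.resize(b,(400,300),interpolation=cv2.INTER_CUBIC)]))
E
```

```text
[ 0.61057755 -0.00232804  0.19205109] 0.02353497778371207 45.516875982284546 [-0.77287718  0.11183744 -1.70446908]
```

View pics/c4.png

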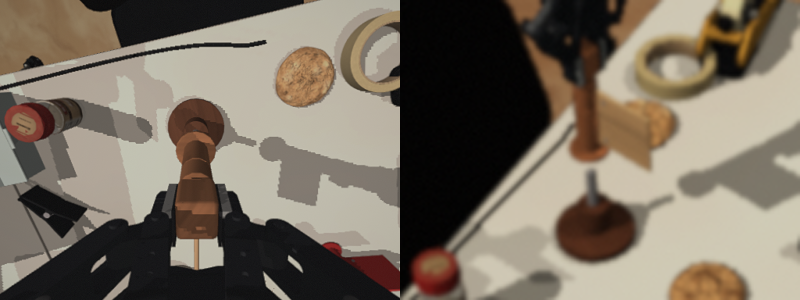

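The wrist half shows the stand base at (196,121) and the foot at (196,149). The scene half shows the foot at (589,155), directly above the pin tip at (591,172). I'll compare the two numerically.

```bash
python3 - <<'E'
from h import *
st=r.observe()
sc=lambda x,y:(140+(x-400)*.4,110+y*.4)
for n,uv,z in [('scene',sc(589,154),.132),('scene',sc(591,172),.1),('scene',sc(595,230),.012)]: print(n,onz(n,*uv,z))
print('foot w',onz('wrist',196*1.28,149*1.28,.135,st)); print('base w',onz('wrist',195.5*1.28,121*1.28,.012,st))
# extents
w=cv2.imread('pics/w4.png');h=cv2.cvtColor(w,cv2.COLOR_BGR2HSV)
for y in range(120,230,6):
    row=h[y,190:310]; m=((row[:,0]<14)|(row[:,0]>172))&(row[:,1]>95)&(row[:,2]>25); xs=np.where(m)[0]+190
    if len(xs): print(y,xs.min(),xs.max(),row[len(row)//2])
s=cv2.imread('pics/s4.png');h=cv2.cvtColor(s,cv2.COLOR_BGR2HSV)
for y in range(160,220,2):
    row=h[y,190:250]; m=((row[:,0]<14)|(row[:,0]>172))&(row[:,1]>95)&(row[:,2]>25); xs=np.where(m)[0]+190
    print(y,(xs.min(),xs.max()) if len(xs) else 0)
E
```

```text
scene [0.60327935 0.0095535  0.132     ]
scene [0.60602659 0.00453253 0.1       ]
scene [0.60535953 0.00719465 0.012     ]
foot w [ 0.61436481 -0.00183464  0.135     ]
base w [ 0.62295199 -0.00258358  0.012     ]
132 232 269 [ 10 135  89]
138 225 276 [  9 133  92]
144 220 281 [ 10 135  89]
150 217 283 [ 11 128  50]
156 216 285 [  9 134  93]
162 215 285 [ 10 137  93]
168 216 285 [ 11 137 104]
174 218 283 [ 11 141 127]
180 221 280 [ 11 137  80]
186 225 276 [ 11 131  76]
192 225 275 [ 11 131  74]
198 226 274 [ 12 135  72]
204 229 271 [ 10 135  81]
210 233 267 [ 11 132  77]
216 233 268 [ 11 134  74]
222 232 269 [ 11 140 131]
228 231 270 [ 11 130  57]
160 (np.int64(210), np.int64(218))
162 (np.int64(211), np.int64(218))
164 (np.int64(210), np.int64(218))
166 (np.int64(209), np.int64(219))
168 (np.int64(208), np.int64(221))
170 (np.int64(208), np.int64(222))
172 (np.int64(209), np.int64(221))
174 (np.int64(213), np.int64(217))
176 0
178 0
180 0
182 0
184 0
186 0
188 0
190 (np.int64(212), np.int64(223))
192 (np.int64(209), np.int64(227))
194 (np.int64(206), np.int64(230))
196 (np.int64(205), np.int64(231))
198 (np.int64(204), np.int64(232))
200 (np.int64(203), np.int64(233))
202 (np.int64(203), np.int64(233))
204 (np.int64(203), np.int64(232))
206 (np.int64(204), np.int64(232))
208 (np.int64(204), np.int64(230))
210 (np.int64(206), np.int64(228))
212 (np.int64(209), np.int64(224))
214 0
216 0
218 0
```

```bash
python3 - <<'E'
from h import *
st=r.observe()
print('scene base',onz('scene',218,201,.012),'foot',onz('scene',215,170,.132))
print('wrist base',onz('wrist',250,160.5,.012,st),'foot',onz('wrist',250.3,189.5,.135,st))
# first pics: pin tip as gray thing; ellipse fit of base in t0
im=cv2.imread('pics/t0.png');h=cv2.cvtColor(im,cv2.COLOR_BGR2HSV)
m=(((h[...,0]<14)|(h[...,0]>172))&(h[...,1]>95)&(h[...,2]<110)).astype(np.uint8);m[:,:220]=0;m[:,275:]=0;m[:120]=0;m[175:]=0
c=max(cv2.findContours(m,0,1)[0],key=cv2.contourArea);e=cv2.fitEllipse(c);print('top',e,onz('top',*e[0],.012))
print(onz('top',389*.64,216*.64,.1))
w=cv2.imread('pics/w4.png');hh=cv2.cvtColor(w,cv2.COLOR_BGR2HSV)
m=(((hh[...,0]<14)|(hh[...,0]>172))&(hh[...,1]>95)&(hh[...,2]>25)).astype(np.uint8);m[:,:205]=0;m[:,295:]=0;m[:100]=0;m[172:]=0
c=max(cv2.findContours(m,0,1)[0],key=cv2.contourArea).reshape(-1,2);c=c[c[:,1]<170];e=cv2.fitEllipse(c);print('wbase',e,onz('wrist',*e[0],.012,st))
g=(((hh[...,0]<14)|(hh[...,0]>172))&(hh[...,2]>65)&(hh[...,1]>95))
print([(y,hh[y,250].tolist()) for y in range(160,232,3)])
E
```

```text
scene base [0.6072371 0.0039763 0.012    ] foot [0.60765723 0.00515692 0.132     ]
wrist base [ 0.61619337 -0.00081136  0.012     ] foot [ 0.61551249 -0.00158563  0.135     ]
top ((248.50196838378906, 146.6769561767578), (36.38924789428711, 36.95451736450195), 101.9428482055664) [ 0.61281178 -0.00081753  0.012     ]
[ 6.12917316e-01 -5.36844652e-04  1.00000000e-01]
wbase ((250.34043884277344, 161.70266723632812), (69.57574462890625, 70.2621078491211), 77.79327392578125) [ 0.61463444 -0.00090275  0.012     ]
[(160, [10, 136, 94]), (163, [10, 138, 87]), (166, [4, 24, 73]), (169, [11, 141, 146]), (172, [11, 142, 138]), (175, [11, 139, 127]), (178, [11, 141, 128]), (181, [11, 134, 76]), (184, [11, 132, 77]), (187, [11, 139, 75]), (190, [11, 134, 74]), (193, [11, 136, 73]), (196, [11, 133, 73]), (199, [12, 136, 71]), (202, [11, 141, 107]), (205, [11, 134, 78]), (208, [11, 139, 77]), (211, [11, 134, 76]), (214, [11, 136, 75]), (217, [11, 138, 74]), (220, [11, 135, 81]), (223, [11, 140, 131]), (226, [11, 142, 129]), (229, [11, 135, 87])]
```

In both views the foot lies within about 1 mm of the stand's axis, and the bore has 2.5 mm of play. I'll lower it.

Request:
apply_moves:
  series:
    - [0,0,0,0,0,8,0]
    - [0,0,0,0,0,16,0]
    - [0,0,0,0,0,23,0]
    - [0,0,0,0,0,28,0]
    - [0,0,0,0,0,31,0]
    - [0,0,0,0,0,34,0]
    - [0,0,0,0,0,37,0]
    - [0,0,0,0,0,40,0]
    - [0,0,0,0,0,43,0]
    - [0,0,0,0,0,46,0]

```text
t: 7.5
position: [0.611, -0.0013, 0.1464]
eef_rot: [[0.978, -0.211, 0.0], [-0.211, -0.978, -0.0], [0.0, 0.0, -1.0]]
wrist_force: [-0.7, -0.8, -1.9]
gripper_width: 0.0229
finger_force: 45.6
```

Request:
apply_moves:
  series:
    - [0,0,0,0,0,6,0]
    - [0,0,0,0,0,12,0]
    - [0,0,0,0,0,18,0]
    - [0,0,0,0,0,23,0]
    - [0,0,0,0,0,27,0]
    - [0,0,0,0,0,30,0]
    - [0,0,0,0,0,32,0]
    - [0,0,0,0,0,33,0]
    - [0,0,0,0,0,33,0]

```text
t: 8.25
position: [0.6109, -0.0014, 0.1134]
eef_rot: [[0.978, -0.211, -0.0], [-0.211, -0.978, -0.0], [-0.0, 0.0, -1.0]]
wrist_force: [-0.0, -0.6, -0.7]
gripper_width: 0.0237
finger_force: 45.6
```

Request:
apply_moves:
  series:
    - [0,0,0,0,0,1,0]
    - [0,0,0,0,0,1,0]
    - [0,0,0,0,0,1,0.4]
    - [0,0,0,0,0,1,0.6]
    - [0,0,0,0,0,1,0.8]
    - [0,0,0,0,0,1,1]
    - [0,0,0,0,0,1,1]
    - [0,0,0,0,0,1,1]
    - [0,0,0,0,0,1,1]

```text
t: 9.0
position: [0.611, -0.0014, 0.1125]
eef_rot: [[0.978, -0.211, 0.0], [-0.211, -0.978, -0.0], [0.0, 0.0, -1.0]]
wrist_force: [-1.6, -0.3, 0.6]
gripper_width: 0.0855
finger_force: 0.0
```

Request:
apply_moves:
  series:
    - [0,0,0,0,0,-10,1]
    - [0,0,0,0,0,-35,1]
    - [0,0,0,0,0,-65,1]
    - [0,0,0,0,0,-95,1]
    - [0,0,0,0,0,-125,1]
    - [0,0,0,0,0,-150,1]
    - [0,0,0,0,0,-165,1]
    - [0,0,0,0,0,-165,1]
    - [0,0,0,0,0,-165,1]

```text
t: 9.75
position: [0.6112, -0.0014, 0.2784]
eef_rot: [[0.978, -0.211, 0.002], [-0.211, -0.978, -0.0], [0.002, -0.0, -1.0]]
wrist_force: [0.9, -0.3, -0.9]
gripper_width: 0.0857
finger_force: 0.0
```

```bash
python3 - <<'E'
from h import *
st=r.observe();cap('wrist','pics/w5.png');cap('scene','pics/s5.png');print(st['position'],st['joints'],st['eef_rot'])
np.save('st5.npy',np.r_[st['position'],np.ravel(st['eef_rot'])])
a=cv2.imread('pics/w5.png');b=cv2.imread('pics/s5.png')[110:230,140:300]
cv2.imwrite('pics/c5.png',np.hstack([cv2.resize(a,(440,330),interpolation=cv2.INTER_CUBIC),cv2.resize(b,(360,330),interpolation=cv2.INTER_CUBIC)]))
k=[0.64,.64]
P=lambda u,v:onz('top',u,v,.04)
pin=P(129.7,182.2);tip=P(117.4,164);h1=P(134.5,203.2);h2=P(151.3,193.2)
print(pin,tip,h1,h2,np.linalg.norm(tip-pin),np.linalg.norm(h1-pin),np.linalg.norm(h2-pin),np.linalg.norm(h1-h2))
for q in (tip-pin,pin-(h1+h2)/2,tip-(h1+h2)/2): print(np.arctan2(q[1],q[0]))
E
```

```text
[ 0.61118311 -0.00135283  0.27836425] [-6.25708677e-02  3.01213207e-01  9.53828261e-01 -1.08664864e-04
  1.88456194e+00  1.72032914e+00] [[ 9.77581174e-01 -2.10549597e-01  1.97889025e-03]
 [-2.10549563e-01 -9.77583157e-01 -2.27545024e-04]
 [ 1.98243929e-03 -1.94210745e-04 -9.99998016e-01]]
[0.52733146 0.26474884 0.04      ] [0.56854548 0.29345094 0.04      ] [0.48034905 0.25298557 0.04      ] [0.50251574 0.21602847 0.04      ] 0.050223557296443025 0.048432642022497 0.05467626820900783 0.04309511918505963
0.6083163992517532
0.7000727466736331
0.6526427951592227
```

View pics/c5.png

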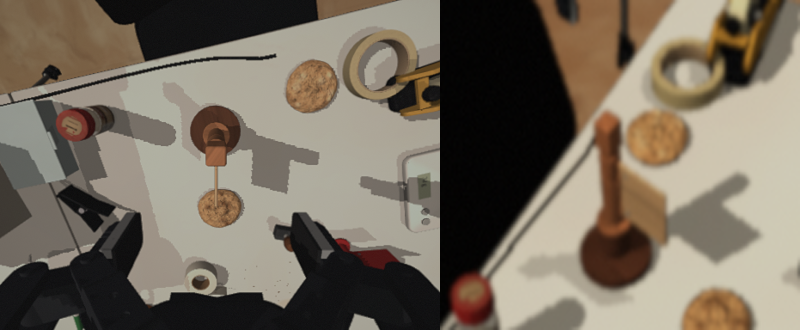

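The flag stands seated on the stand, with its card pointing toward the robot, from (216,166) to (216,207) in the wrist half. Before going to the clip I'll check the size of the furniture next to it.

```bash
python3 - <<'E'
from h import *
k=.64
for n,s,t in [('blue box near corner',(262,425),(208,240)),('cab corner top',(240,462),(80,277)),('cab corner far',(113,417),(75,137)),('blue far R',(190,385),(208,150))]:
    p,e=two(ray('scene',s[0]*k,s[1]*k),ray('top',t[0]*k,t[1]*k));print(n,p.round(3),round(e,3))
st=r.observe()
for z in (.05,.135,.14): print(z,onz('wrist',216*512/440,207*512/440,z,st),onz('wrist',216*512/440,170*512/440,z,st))
E
```

```text
blue box near corner [0.596 0.264 0.018] 0.001
cab corner top [0.52  0.394 0.161] 0.004
cab corner far [0.709 0.413 0.158] 0.002
blue far R [0.727 0.263 0.039] 0.003
0.05 [0.48587011 0.02658975 0.05      ] [0.55312576 0.0121158  0.05      ]
0.135 [0.52758175 0.01751549 0.135     ] [0.58075944 0.00607123 0.135     ]
0.14 [0.53003537 0.01698172 0.14      ] [0.58238495 0.00571567 0.14      ]
```

Request:
apply_moves:
  series:
    - [0,0,-0.06,-8,-10,0,1]
    - [0,0,-0.13,-25,-30,2,1]
    - [0,0,-0.21,-45,-55,6,1]
    - [0,0,-0.3,-67,-82,12,1]
    - [0,0,-0.39,-90,-110,18,1]
    - [0,0,-0.48,-112,-137,24,1]
    - [0,0,-0.58,-132,-161,30,1]
    - [0,0,-0.68,-150,-183,35,1]
    - [0,0,-0.78,-162,-198,38,1]
    - [0,0,-0.86,-168,-205,38,1]
    - [0,0,-0.86,-168,-205,38,1]
    - [0,0,-0.86,-168,-205,38,1]

```text
t: 10.85
position: [0.4894, 0.2343, 0.2382]
eef_rot: [[0.798, 0.602, -0.002], [0.602, -0.798, -0.001], [-0.002, -0.0, -1.0]]
wrist_force: [0.5, -0.3, 0.6]
gripper_width: 0.0854
finger_force: 0.0
```

```bash
python3 - <<'E'
from h import *
st=r.observe();cap('wrist','pics/w6.png');print(st['position'],st['joints'],st['eef_rot'])
a=cv2.imread('pics/w6.png')
cv2.imwrite('pics/c6.png',cv2.resize(a,(800,600),interpolation=cv2.INTER_CUBIC))
E
```

```text
[0.48939637 0.23431639 0.2381664 ] [ 3.78697382e-01  9.80907709e-02  1.26431249e+00 -3.87649914e-04
  1.78141653e+00  1.30321995e+00] [[ 7.98379716e-01  6.02151232e-01 -1.92919970e-03]
 [ 6.02150126e-01 -7.98382016e-01 -1.17562527e-03]
 [-2.24814255e-03 -2.23072476e-04 -9.99997448e-01]]
```

View pics/c6.png

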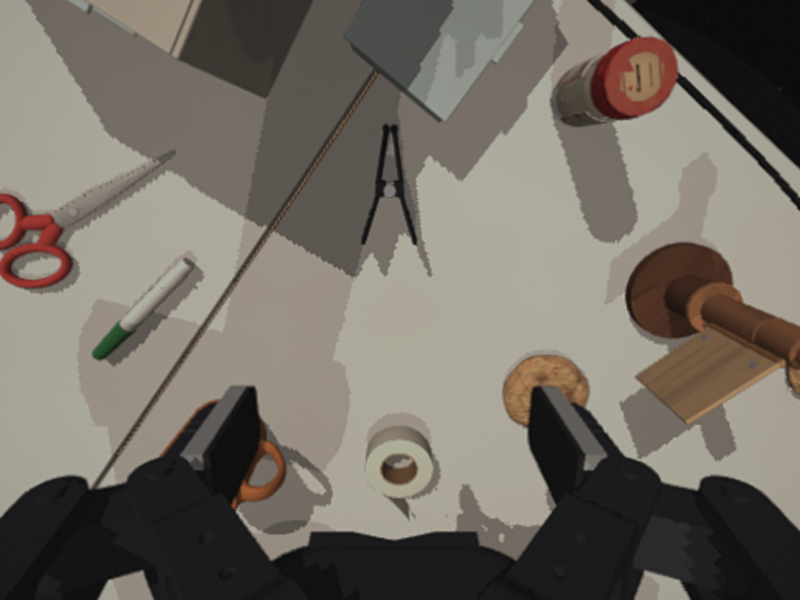

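The wrist view shows the clip with its jaw tips at (391,127), hinge at (390,190) and handle ends at (363,241) and (414,241). It is nearly aligned with the tool.

```bash
python3 - <<'E'
from h import *
st=r.observe();R=np.array(st['eef_rot']);p=np.array(st['position'])
P=lambda u,v:onz('wrist',u*.64,v*.64,.04,st)
tip,pin,a,b=P(391,127),P(390,190),P(363,241),P(414,241)
print(pin,np.linalg.norm(tip-pin),np.linalg.norm(a-pin),np.linalg.norm(b-pin),np.linalg.norm(a-b))
d=tip-(a+b)/2;d/=np.linalg.norm(d);print(np.arctan2(d[1],d[0]),np.arctan2(R[1,0],R[0,0]))
for q in (.033,): 
  g=pin-q*d; print(g,(R.T@(g-p))*1000)
E
```

```text
[0.52867311 0.2676484  0.04      ] 0.04681946622403689 0.04660853191160296 0.04539381875340351 0.04207306085619589
0.6205398711906718 0.6449770367809685
[0.50182547 0.24845975 0.04      ] [ 18.71265726  -4.45158874 198.49614064]
```

Request:
apply_moves:
  series:
    - [0,0,0.02,8,-2,15,1]
    - [0,0,0.02,19,-4,45,1]
    - [0,0,0.02,19,-4,80,1]
    - [0,0,0.02,19,-4,115,1]
    - [0,0,0.02,19,-4,150,1]
    - [0,0,0.02,19,-4,180,1]
    - [0,0,0.02,19,-4,205,1]
    - [0,0,0.02,19,-4,225,1]
    - [0,0,0.02,19,-4,240,1]
    - [0,0,0.02,19,-4,252,1]
    - [0,0,0.02,19,-4,262,1]
    - [0,0,0.02,19,-4,266,1]

```text
t: 11.9
position: [0.5023, 0.2482, -0.0281]
eef_rot: [[0.81, 0.586, -0.002], [0.586, -0.81, -0.001], [-0.002, -0.0, -1.0]]
wrist_force: [-1.2, 0.8, -0.4]
gripper_width: 0.0854
finger_force: 0.0
```

```bash
python3 - <<'E'
from h import *
st=r.observe();cap('wrist','pics/w7.png');print(st['position'],st['wrist_force'],st['gripper_width'])
E
```

```text
[ 0.50225607  0.24818042 -0.02807839] [-1.17695235  0.8116831  -0.37671092] 0.0853606356099449
```

There's no contact with the TCP reading −28 mm, which confirms the tip offset. I'll squeeze.

Request:
apply_moves:
  series:
    - [0,0,0,0,0,0,0.7]
    - [0,0,0,0,0,0,0.5]
    - [0,0,0,0,0,0,0.4]
    - [0,0,0,0,0,0,0.3]
    - [0,0,0,0,0,0,0.2]
    - [0,0,0,0,0,0,0.1]
    - [0,0,0,0,0,0,0]
    - [0,0,0,0,0,0,0]
    - [0,0,0,0,0,0,0]
    - [0,0,0,0,0,0,0]
    - [0,0,0,0,0,0,0]
  newtons: 40

```text
t: 12.87
position: [0.5041, 0.2497, -0.0242]
eef_rot: [[0.809, 0.587, 0.004], [0.587, -0.809, 0.001], [0.004, 0.001, -1.0]]
wrist_force: [-2.6, -0.4, 8.5]
gripper_width: 0.0184
finger_force: 41.3
```

Request:
apply_moves:
  series:
    - [0,0,0,0,0,-3,0]
    - [0,0,0,0,0,-10,0]
    - [0,0,0,0,0,-25,0]
    - [0,0,0,0,0,-50,0]
    - [0,0,0,0,0,-80,0]
    - [0,0,0,0,0,-110,0]
    - [0,0,0,0,0,-130,0]
    - [0,0,0,0,0,-140,0]
    - [0,0,0,0,0,-140,0]
    - [0,0,0,0,0,-140,0]

```text
t: 13.7
position: [0.5023, 0.2489, 0.1127]
eef_rot: [[0.809, 0.587, -0.001], [0.587, -0.809, -0.0], [-0.001, -0.0, -1.0]]
wrist_force: [0.4, 0.5, -1.2]
gripper_width: 0.018
finger_force: 40.3
```

```bash
python3 - <<'E'
from h import *
st=r.observe();cap('wrist','pics/w8.png');cap('scene','pics/s8.png');print(st['position'],st['eef_rot'],st['gripper_width'],st['finger_force'])
# dark clip mask in wrist, ahead of the fingers
g=cv2.cvtColor(cv2.imread('pics/w8.png'),cv2.COLOR_BGR2GRAY);m=(g<45)
for y in range(100,262,5):
    xs=np.where(m[y,190:320])[0]+190
    runs=np.split(xs,np.where(np.diff(xs)>1)[0]+1) if len(xs) else []
    print(y,[(int(q[0]),int(q[-1])) for q in runs if len(q)>1])
E
```

```text
[0.50233038 0.24892079 0.11271987] [[ 8.09344107e-01  5.87334380e-01 -6.65270679e-04]
 [ 5.87334235e-01 -8.09344379e-01 -4.16224990e-04]
 [-7.82896331e-04 -5.38670028e-05 -9.99999692e-01]] 0.01801302378592309 40.30693173408508
100 [(202, 221), (282, 300)]
105 [(205, 222), (281, 299)]
110 [(206, 223), (280, 298)]
115 [(207, 224), (279, 297)]
120 [(208, 225), (279, 296)]
125 [(209, 226), (278, 295)]
130 [(210, 226), (277, 294)]
135 [(211, 227), (276, 293)]
140 [(212, 228), (275, 292)]
145 [(213, 229), (275, 291)]
150 [(214, 230), (274, 290)]
155 [(215, 231), (273, 289)]
160 [(216, 231), (272, 288)]
165 [(217, 232), (271, 287)]
170 [(218, 233), (271, 286)]
175 [(219, 242), (262, 285)]
180 [(220, 241), (262, 285)]
185 [(221, 241), (263, 284)]
190 [(221, 241), (263, 283)]
195 [(222, 242), (263, 282)]
200 [(224, 240), (264, 280)]
205 [(226, 240), (265, 278)]
210 [(227, 241), (264, 277)]
215 [(228, 244), (261, 276)]
220 [(231, 240), (264, 274)]
225 [(231, 240), (264, 274)]
230 [(231, 240), (264, 274)]
235 [(231, 240), (264, 274)]
240 [(231, 240), (263, 275)]
245 [(211, 217), (230, 240), (263, 275), (286, 292)]
250 [(206, 216), (230, 240), (263, 275), (287, 297)]
255 [(205, 215), (229, 240), (263, 275), (289, 298)]
260 [(203, 214), (228, 240), (263, 275), (289, 300)]
```

The clip is fully open and centred in the tool. I'll find its tips and the card edge, then work out the approach.

```bash
python3 - <<'E'
from h import *
st=r.observe();R=np.array(st['eef_rot']);p=np.array(st['position'])
g=cv2.cvtColor(cv2.imread('pics/w8.png'),cv2.COLOR_BGR2GRAY);m=(g<45)
for y in range(40,104,4):
    xs=np.where(m[y,150:360])[0]+150
    runs=np.split(xs,np.where(np.diff(xs)>1)[0]+1) if len(xs) else []
    print(y,[(int(q[0]),int(q[-1])) for q in runs if len(q)>1])
for zt in (.06,.068,.076):
  f=lambda u,v,z:(R.T@(onz('wrist',u,v,p[2]+z,st)-p)*1000).round(1)
  print(zt,'row100',f(221.5,100,zt),f(281.5,100,zt),'row172',f(233,172,zt),f(271,172,zt),'row240',f(231,240,zt),f(274.5,240,zt))
E
```

```text
40 []
44 []
48 []
52 []
56 []
60 []
64 []
68 []
72 []
76 []
80 []
84 []
88 [(203, 212), (292, 302)]
92 [(200, 220), (283, 304)]
96 [(200, 222), (281, 304)]
100 [(202, 221), (282, 300)]
0.06 row100 [ 76.7 -12.7 -60.3] [ 76.7  10.5 -60.3] row172 [ 48.1  -8.8 -60.2] [ 48.1   7.  -60.2] row240 [ 16.8 -10.3 -60.1] [ 16.9   9.2 -60.1]
0.068 row100 [ 76.7 -11.9 -68.3] [ 76.7   9.7 -68.3] row172 [ 50.   -8.3 -68.2] [ 50.    6.5 -68.2] row240 [ 20.8  -9.7 -68.1] [ 20.8   8.6 -68.1]
0.076 row100 [ 76.7 -11.2 -76.3] [ 76.7   9.  -76.3] row172 [ 51.9  -7.8 -76.2] [ 51.9   6.  -76.2] row240 [ 24.8  -9.1 -76.1] [ 24.8   7.9 -76.1]
```

Request:
apply_moves:
  series:
    - [0,0,0.05,-10,6,0,0]
    - [0,0,0.11,-25,15,0,0]
    - [0,0,0.19,-45,27,0,0]
    - [0,0,0.28,-68,41,0,0]
    - [0,0,0.38,-92,55,0,0]
    - [0,0,0.48,-116,70,0,0]
    - [0,0,0.58,-140,84,0,0]
    - [0,0,0.67,-160,96,0,0]
    - [0,0,0.75,-176,106,0,0]
    - [0,0,0.81,-188,113,0,0]
    - [0,0,0.84,-194,116,0,0]
    - [0,0,0.84,-194,116,0,0]

```text
t: 14.8
position: [0.4129, 0.0405, 0.1123]
eef_rot: [[0.977, -0.213, -0.002], [-0.213, -0.977, -0.0], [-0.002, 0.001, -1.0]]
wrist_force: [0.2, 0.1, -0.5]
gripper_width: 0.0183
finger_force: 40.3
```

Request:
apply_moves:
  series:
    - [0,0,0,0,0,6,0]
    - [0,0,0,0,0,16,0]
    - [0,0,0,0,0,28,0]
    - [0,0,0,0,0,40,0]
    - [0,0,0,0,0,50,0]
    - [0,0,0,0,0,55,0]
    - [0,0,0,0,0,55,0]
    - [0,0,0,0,0,55,0]

```text
t: 15.47
position: [0.4137, 0.0415, 0.0583]
eef_rot: [[0.978, -0.21, -0.001], [-0.21, -0.978, -0.0], [-0.0, 0.0, -1.0]]
wrist_force: [0.8, -0.4, 0.7]
gripper_width: 0.0186
finger_force: 40.3
```

```bash
python3 - <<'E'
from h import *
st=r.observe();cap('wrist','pics/w9.png');print(st['position'],np.arctan2(st['eef_rot'][1][0],st['eef_rot'][0][0]),st['gripper_width'],st['finger_force'])
im=cv2.imread('pics/w9.png');g=cv2.cvtColor(im,cv2.COLOR_BGR2GRAY);m=(g<45)
h=cv2.cvtColor(im,cv2.COLOR_BGR2HSV)
for y in range(20,130,5):
    f=lambda mm:[(int(q[0])+150,int(q[-1])+150) for q in np.split(np.where(mm)[0],np.where(np.diff(np.where(mm)[0])>1)[0]+1) if len(q)>1]
    print(y,f(m[y,150:360]),f(((h[y,150:360,0]<22)&(h[y,150:360,1]>75))))
E
```

```text
[0.41373704 0.04146642 0.05830074] -0.2115210753368973 0.018616961872015073 40.31684339046478
20 [] []
25 [] []
30 [] []
35 [] []
40 [] []
45 [] []
50 [] []
55 [] []
60 [] []
65 [] []
70 [] []
75 [] []
80 [] []
85 [] [(236, 289)]
90 [(201, 216), (286, 303)] [(228, 286)]
95 [(201, 222), (281, 304)] [(222, 281)]
100 [(204, 221), (282, 300)] [(221, 281), (302, 305)]
105 [(206, 222), (281, 299)] [(222, 280), (299, 308)]
110 [(207, 223), (280, 298)] [(223, 280), (299, 311)]
115 [(208, 224), (279, 297)] [(224, 279), (298, 313)]
120 [(208, 225), (278, 296)] [(225, 278), (297, 314)]
125 [(209, 226), (277, 295)] [(205, 208), (226, 277), (296, 315)]
```

Request:
apply_moves:
  series:
    - [0,0,0,5,0,0,0]
    - [0,0,0,12,0,0,0]
    - [0,0,0,20,0,0,0]
    - [0,0,0,26,0,0,0]
    - [0,0,0,28,0,0,0]
    - [0,0,0,28,0,0,0]

```text
t: 16.02
position: [0.4416, 0.0351, 0.0584]
eef_rot: [[0.978, -0.211, -0.0], [-0.211, -0.978, -0.0], [-0.0, 0.0, -1.0]]
wrist_force: [-0.2, -0.4, -0.6]
gripper_width: 0.0181
finger_force: 40.3
```

```bash
python3 - <<'E'
from h import *
st=r.observe();cap('wrist','pics/w10.png');print(st['position'],st['gripper_width'],st['finger_force'])
a=cv2.imread('pics/w10.png')[0:192,124:380];cap('scene','pics/s10.png');b=cv2.imread('pics/s10.png')[110:230,140:300]
cv2.imwrite('pics/c7.png',np.hstack([cv2.resize(a,(400,300),interpolation=cv2.INTER_CUBIC),cv2.resize(b,(400,300),interpolation=cv2.INTER_CUBIC)]))
E
```

```text
[0.44163988 0.03513932 0.05841466] 0.018071981134202747 40.32153904438019
```

View pics/c7.png

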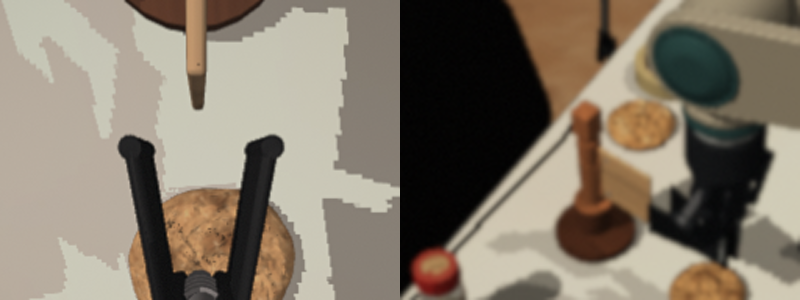

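The wrist half shows the card edge at (197,73), just beyond the open tips at (130,147) and (273,147). The card is about 0.9 mm left of the clip's centre and square to it. I'll check the clip's height in the scene picture.

```bash
python3 - <<'E'
from h import *
st=r.observe();R=np.array(st['eef_rot']);p=np.array(st['position'])
def proj(P):
    c=r.calibration('scene');q=np.array(c['attitude']).T@(P-c['xyz']);x,y=q[0]/-q[2],-q[1]/-q[2];s=1+c['k1']*(x*x+y*y)
    return np.array([c['cx']+c['fx']*x*s,c['cy']+c['fy']*y*s])
crop=lambda P:((proj(P)-[140,110])*2.5+[400,0]).round(0)
ax=np.array([.6125,-.001,0]);
for z in (.14,.07): print('card edge',z,crop(ax+R@[-.084,0,0]+[0,0,z]))
for s in (-1,1):
  for z in (.126,.086): print('tip',s,z,crop(p*[1,1,0]+R@[.079,s*.018,0]+[0,0,z]))
im=cv2.imread('pics/s10.png');g=cv2.cvtColor(im,cv2.COLOR_BGR2GRAY)
for y in range(180,216,3):
    xs=np.where(g[y,225:290]<40)[0]+225; print(y,((xs.min(),xs.max()) if len(xs) else 0), 'crop row',(y-110)*2.5,'col',(xs.min()-140)*2.5+400 if len(xs) else 0)
E
```

```text
card edge 0.14 [648. 176.]
card edge 0.07 [649. 223.]
tip -1 0.126 [646. 201.]
tip -1 0.086 [647. 228.]
tip 1 0.126 [669. 181.]
tip 1 0.086 [670. 208.]
180 (np.int64(258), np.int64(284)) crop row 175.0 col 695.0
183 (np.int64(258), np.int64(283)) crop row 182.5 col 695.0
186 (np.int64(249), np.int64(282)) crop row 190.0 col 672.5
189 (np.int64(249), np.int64(281)) crop row 197.5 col 672.5
192 (np.int64(249), np.int64(277)) crop row 205.0 col 672.5
195 (np.int64(225), np.int64(277)) crop row 212.5 col 612.5
198 (np.int64(225), np.int64(274)) crop row 220.0 col 612.5
201 (np.int64(225), np.int64(274)) crop row 227.5 col 612.5
204 (np.int64(247), np.int64(274)) crop row 235.0 col 667.5
207 (np.int64(254), np.int64(274)) crop row 242.5 col 685.0
210 (np.int64(227), np.int64(273)) crop row 250.0 col 617.5
213 (np.int64(265), np.int64(266)) crop row 257.5 col 712.5
```

Request:
apply_moves:
  series:
    - [0,0,0,0,-1,-3,0]
    - [0,0,0,2,-1,-6,0]
    - [0,0,0,7,-1,-6,0]
    - [0,0,0,13,-1,-6,0]
    - [0,0,0,19,-1,-6,0]
    - [0,0,0,25,-1,-6,0]
    - [0,0,0,30,-1,-6,0]
    - [0,0,0,33,-1,-6,0]
    - [0,0,0,33,-1,-6,0]
    - [0,0,0,33,-1,-6,0]
    - [0,0,0,33,-1,-6,0]

```text
t: 17.03
position: [0.4734, 0.0294, 0.0644]
eef_rot: [[0.978, -0.211, -0.0], [-0.211, -0.978, -0.0], [-0.0, 0.0, -1.0]]
wrist_force: [-1.0, 0.6, -1.4]
gripper_width: 0.0186
finger_force: 40.3
```

```bash
python3 - <<'E'
from h import *
st=r.observe();cap('wrist','pics/w11.png');print(st['position'],st['gripper_width'],st['finger_force'],st['wrist_force'])
a=cv2.imread('pics/w11.png')[0:240,92:412];cap('scene','pics/s11.png');b=cv2.imread('pics/s11.png')[110:230,140:300]
cv2.imwrite('pics/c8.png',np.hstack([cv2.resize(a,(400,300),interpolation=cv2.INTER_CUBIC),cv2.resize(b,(400,300),interpolation=cv2.INTER_CUBIC)]))
E
```

```text
[0.47339765 0.02938595 0.06435509] 0.018571463133412316 40.32269775867462 [-0.98771978  0.62751654 -1.43447204]
```

I've used all ten views, so the last check is numeric.

```bash
python3 - <<'E'
from h import *
im=cv2.imread('pics/w11.png');g=cv2.cvtColor(im,cv2.COLOR_BGR2GRAY);h=cv2.cvtColor(im,cv2.COLOR_BGR2HSV)
def f(mm):
    xs=np.where(mm)[0]+190
    return [(int(q[0]),int(q[-1])) for q in np.split(xs,np.where(np.diff(xs)>1)[0]+1) if len(q)>1]
for y in range(60,190,6):
    print(y,'dark',f(g[y,190:320]<45),'wood',f((h[y,190:320,0]<20)&(h[y,190:320,1]>85)&(g[y,190:320]>=45)))
E
```

```text
60 dark [] wood [(219, 281)]
66 dark [] wood [(230, 270)]
72 dark [] wood [(248, 258)]
78 dark [] wood [(248, 258)]
84 dark [] wood [(248, 258)]
90 dark [(201, 216), (287, 303)] wood [(248, 258)]
96 dark [(201, 222), (281, 303)] wood [(248, 258)]
102 dark [(205, 221), (282, 299)] wood [(248, 257)]
108 dark [(206, 222), (281, 298)] wood [(248, 257)]
114 dark [(207, 223), (280, 297)] wood [(248, 257)]
120 dark [(209, 224), (279, 296)] wood [(248, 257)]
126 dark [(210, 225), (278, 295)] wood [(248, 257)]
132 dark [(211, 226), (277, 293)] wood [(248, 257)]
138 dark [(212, 227), (276, 292)] wood [(248, 257)]
144 dark [(213, 228), (275, 291)] wood [(248, 257)]
150 dark [(215, 229), (274, 290)] wood []
156 dark [(216, 230), (273, 289)] wood []
162 dark [(217, 231), (272, 288)] wood [(245, 271)]
168 dark [(218, 233), (270, 287)] wood [(234, 269), (288, 292)]
174 dark [(219, 234), (237, 241), (262, 286)] wood [(235, 236), (242, 246), (257, 261), (287, 298)]
180 dark [(220, 242), (262, 285)] wood [(286, 302)]
186 dark [(221, 241), (263, 284)] wood [(215, 220), (285, 306)]
```

The card is centred between the jaws (column 252.5 against 251.5). It reaches well past the tips, from row 88 to 147, with clear gaps on both sides, so I'll hand the job in.

```bash
python3 -c "
from plant import r
print(r.sign_off())"
```

```text
the job is handed in; nothing more can be done
None
```

The wooden flag is down over the pin of the stand and released, and the clip is held squeezed open around the card's free edge, with the card about 2 cm inside and clear of both jaws; handed in at about 17 s.

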